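Empty the tipping bin and raise the refill signal

ROBOT

A 7-joint arm with a two-finger parallel gripper is mounted at the origin on the work surface. World frame = base frame: x ahead of the robot, y to its left, z up, the work surface at z = 0. Lengths are in m, angles in rad, forces in N, time in s.
With the tool pointing down it reaches from about 0.425 to 0.875 m from the base axis. Payload 8.4 kg.
Tool frame: the origin (TCP) lies midway between the tips of the shut fingers; the grasp point (between the pads) lies 19 mm behind it; x points along the fingers, z is the direction in which the jaws open and shut, and the axes are right-handed (so a half turn about x gives the same grasp; the last joint's range is limited). The gripper opens to 85 mm and grips with 20 to 120 N. Pads are 22 mm wide; open, the fingers measure 114 mm over their backs; the gripper's body (76 mm by 85 mm) begins 54 mm behind the grasp point. The pads swing forward as they close: fully open they stand 13 mm farther back than shut.
Start: joints at [1.147, 0.333, 0.04, 1.465, -0.013, 1.343, -0.059], TCP at [0.207, -0.616, 0.231] pointing down, gripper open.
Joint ranges: [-2.58, 2.58], [-0.38, 2.09], [-1.3, 1.39], [0.25, 2.4], [-1.5, 4.64], [0.08, 2.09], [-2.65, 2.65]. Speed limits (rad/s): [2.22, 2.22, 2.79, 2.79, 3.14, 3.14, 3.14].

INTERFACE

Orientations are given as a unit quaternion [x, y, z, w].
In Python, from rig import robot, get_image gives the robot as it stands.
- The arm moves only by the tool step_arm, never from a script. Its argument "deltas" is a list of rows, each a list of 3 entries, a list of its own where there are three numbers: the shift along the world's x, y, z in cm, then the turn, a rotation vector about the world's x, y, z in rad, then the finger opening in cm, from 0 to 8.54. A call has 1 to 12 rows; each row shifts and turns the commanded pose from where the row before left it; what a row does not reach is not made up. A row lasts 1/12 s, in which the tool goes at most 41.7 mm and 7.16 degrees, less where a joint would pass 70% of its speed; a pose out of reach is approached as far as the arm can. A call with a gripper value outside its range is refused whole. The fingers move at their own pace and stop on an object; the grip force is fixed at half the most. Time passes only in rows, so rows that do not move let the fingers close. It gives the time, the measured TCP pose, the force and the opening at its end, in the units of the state.
- robot.observe(): the state, without advancing time (a new reading comes with each control period).
- get_image(name): name is "side" or "top" or "wrist"; returns a dict with "frame" (480x640x3 uint8, red, green, blue), "depth" (480x640 float32, m along the optical axis (not along the pixel's ray), 0 where there is no reading), "vertical_fov" (degrees; the focal length in pixels is half the picture's height over the tangent of half this angle, whatever the lens; pixels are square), "cx", "cy" (the principal point, pixels), "k1" (the pictures are not rectified: a ray, as slopes to the right and down, at radius r is drawn at 1 + k1 r^2 times it, then the intrinsics apply), "world_to_cam" (4x4, takes a point from world to camera coordinates); the wrist camera has in their place "T_tool_cam" (4x4, takes a point from camera to tool coordinates, whose origin is the TCP and whose axes are the tool frame's). Camera axes: x right, y up, looking along -z (the intrinsics and any distortion apply to the point x, -y, -z); pixel columns grow to the right and rows downward; lengths in m; the calibration is good to about 2 mm. A picture is of the moment at which its call begins: read the wrist's pose just before it.
- robot.hand_in(): hands the job in, once; it reports no verdict.
The state is a dict: "clock": time; "qpos": joint angles; "joint_velocities": joint speeds; "tau": joint torques, N m; "ee_pos": TCP position; "tool_rot": TCP orientation; "contact_force": force on the tool from outside, world axes, zero at the start; "torque": the same for the moment, N m; "gripper_width": finger opening in m.
Only numpy, scipy, OpenCV 4.12 (cv2) and the standard library are available. Lean on these libraries where they do the work, as an engineer would, in place of code of your own. Each camera call takes 0.05 s, during which the arm holds its last target. There are 200 camera calls.

TASK

Lift the red bin by its steel bar to tip it to about 45 degrees so that the last zinc sleeve rolls out into the blue tray, then bring the bin back down level and let go of it. Then call for a refill: squeeze the red release button on the signal mast's black grip and, keeping it squeezed, pull the mast past its first stop up to its second stop, and finish still holding it up there with the button squeezed. Leave the other things on the bench where they are.

Things in the scene. Friction and masses are not known exactly. Their poses are not given: they have to be found in the camera images.
- tipper: fixed stand with the red tipping bin. Origin on the table under the stand; x points from the bin's handle towards the tray, y along the hinge, z up. The level bin is 108 x 88 x 50 mm, reaches from x = -24 to +84 mm, inner floor 76 mm above the table, open towards the tray but for a 3 mm lip.
- tray (a point): centre of the inner floor of the blue open catch tray, fixed in front of the bin at tipper x = +157 mm, y = 0; tray 140 (x) x 130 (y) x 50 mm high, 4 mm walls
- bin_handle (a point): middle of the bin's round steel lifting bar (12 mm thick, 72 mm long, parallel to the tipper's y axis); level it is 117 mm above the table at tipper x = -85 mm, 61 mm clear of the bin's rear wall, nothing above or below it; moves with the bin. The bar may turn between the fingers.
- bin_hinge (a point): point on the bin's hinge axis (which runs along the tipper's y), at tipper x = +80 mm, 72 mm above the table; the bar swings about it at 171 mm radius
- bin (a joint): tilt of the bin, rad: 0 = level on its rest, grows as the bar is lifted (towards the tray), stop at 0.96. It stays where it is left (friction; about 4 N at the bar to lift). The sleeve rolls over the lip above about 0.6.
- sleeve: loose zinc-yellow cylindrical sleeve, 40 mm diameter, 50 mm long, about 0.18 kg, lying in the bin along the tipper's y; origin at its centre, y along its axis
- grip: black grip block on top of the telescoping signal mast (green tube, round foot, fixed to the table). 30 (x) x 26 (y) x 44 mm (z), origin at its centre, 172 mm above the table when down. Red button on its +y face: pinch the block along y at centre height to press the button and hold it in one grasp. Goes straight up; does not turn.
- plate (a point): middle of the orange signal plate fixed to the grip's +x side: 3 mm thick, from grip x = +13 to +79 mm, no higher than the block. On the block's top is a 20 mm wide, 8 mm high orange knob
- button (a joint): travel of the red release button (20 x 30 mm, centred on the grip's +y face, standing out 7 mm), m: 0 = out, 0.006 = fully in, pushed in along the grip's -y; about 7 N to push fully in, springs back
- mast (a joint): extension of the mast, m: 0 = down, 0.06 = first stop, 0.12 = second stop (end of travel, hard). Locked down while the button is out; free once it is more than 0.004 in. If the button is let out on the way it catches at the first stop. Moving part 0.27 kg plus slight friction; it sinks if let go with the button in.
- roll_a: paper-wrapped brown roll, 56 mm across, 62 mm high, upright; loose bystander, origin at its underside; not to be moved
- roll_b: the second paper-wrapped brown roll, same size; loose bystander, origin at its underside; not to be moved
- coupling: black steel coupling ring, 64 mm across, 45 mm high; loose bystander, origin at its underside; not to be moved
- jar: upright jar with yellow cap, 60 mm across, 85 mm high; loose bystander, origin at its underside; not to be moved
- wrench: steel wrench lying flat; loose bystander, origin at its underside; not to be moved
- nut: zinc-yellow hexagon nut lying flat, 32 mm across, 16 mm high; loose bystander, origin at its underside; not to be moved
Things that resemble listed ones, but are neither listed nor needed, are in the scene too. Leave any pink or purple look-alike of the part that bears grip alone.

How it is judged:
By the outcome, as a careful person would: the job done as asked, in the order asked, and still so for the second after the job is handed in, while the arm keeps its last pose, push and grip.
It also fails if it takes over 54 s, if anything falls off the work surface, if the arm or the gripper's body presses on something with over 40 N, if the wrist force passes 120 N, or if a joint passes its speed limit or range.

## Working session

There is one attempt and no reset: what is moved stays moved. The work goes in short steps, Python scripts to look and compute and a tool call to move; the robot and the scene stay as the last step left them, time stands still between calls to the robot, and variables do not carry over. Pictures are saved under pics/ and viewed, about 8 in all and at most 12, crops included, and the job is handed in when it is done.

Besides the shell and the picture viewer there is one more tool, called by a JSON object that holds its "method" and its "body". step_arm: Moves the arm, as the interface text tells. Its arguments: {"type":"object","properties":{"deltas":{"type":"array","items":{"type":"array"}}},"required":["deltas"]}

```bash
mkdir -p pics
cat > h.py <<'E'
import numpy as np, cv2
from rig import robot, get_image
from scipy.spatial.transform import Rotation as R
def T_wc(im, st=None):
    if "world_to_cam" in im: return np.linalg.inv(np.array(im["world_to_cam"]))
    T=np.eye(4); T[:3,:3]=R.from_quat(st["tool_rot"]).as_matrix(); T[:3,3]=st["ee_pos"]
    return T@np.array(im["T_tool_cam"])
def cloud(im, st=None):
    "world point for each pixel (nan without depth)"
    f=240/np.tan(np.radians(im["vertical_fov"])/2)
    v,u=np.mgrid[0:480,0:640]
    x=(u-im["cx"])/f; y=(v-im["cy"])/f; a,b=x.copy(),y.copy()
    for _ in range(8):
        s=1+im["k1"]*(a*a+b*b); a,b=x/s,y/s
    d=np.where(im["depth"]>0,im["depth"],np.nan)
    P=np.stack([a*d,-b*d,-d,np.ones_like(d)],-1)
    return (P@T_wc(im,st).T)[...,:3]
def shot(name,fn):
    st=robot.observe(); im=get_image(name)
    cv2.imwrite(f"pics/{fn}.png",im["frame"][...,::-1]); P=cloud(im,st)
    np.savez(f"pics/{fn}.npz",P=P,F=im["frame"]); return im["frame"],P,st
E
python3 - <<'E'
from h import *
for n in("side","top"): F,P,st=shot(n,n+"0")
print(st)
E
```

```text
{'clock': 0.05, 'qpos': array([ 1.14684925,  0.33389884,  0.03988645,  1.46627369, -0.01338836,
        1.34328985, -0.05848958]), 'joint_velocities': array([-0.00048067, -0.00230003,  0.00055057,  0.00063649,  0.00111132,
        0.00259443, -0.00087106]), 'tau': array([ 4.53348766e-03, -6.60645819e+01,  1.37200814e+00, -4.06885493e+01,
        1.71277643e-02,  9.29336529e-03, -6.97930567e-07]), 'ee_pos': array([ 0.2072119 , -0.61560889,  0.23042805]), 'tool_rot': array([ 0.41289145,  0.57473485, -0.41230294,  0.57376544]), 'contact_force': array([ 0.3384422 , -0.22782841,  0.92984779]), 'torque': array([0.01838719, 0.08059058, 0.01715718]), 'gripper_width': 0.08554120226857072}
```

View pics/side0.png

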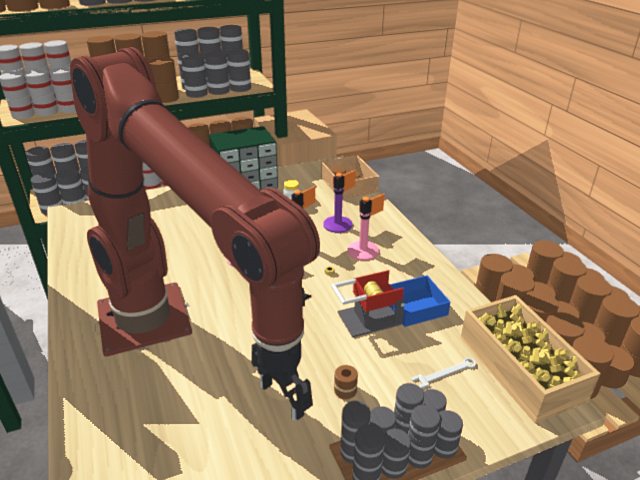

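View pics/top0.png

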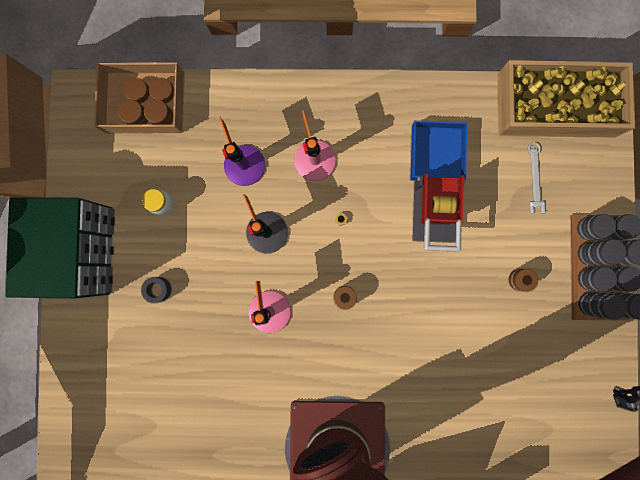

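Side view: the red bin is at about (372,290), its bar at (345,292), the blue tray at (420,300). The top view shows the bin at (443,200), bar (443,248) and tray (440,150).
Mast candidates (top view): purple (243,163), pink (315,158), pink (270,312), grey foot (266,232). By the description I choose (266,232), since the others are the pink/purple look-alikes. I'll check for its green tube in a crop.

Run:
```python
from h import *
d=np.load("pics/top0.npz"); P,F=d["P"],d["F"]
c=np.hstack([cv2.resize(F[180:270,215:305],(400,400),interpolation=0),cv2.resize(F[110:260,400:490],(360,600),interpolation=0)[:400]])
cv2.imwrite("pics/crop0.png",c[...,::-1])
hsv=cv2.cvtColor(F,cv2.COLOR_RGB2HSV)
def box(n,m):
    q=P[m&np.isfinite(P[...,2])]; print(n,len(q),"min",q.min(0).round(3),"max",q.max(0).round(3),"med",np.median(q,0).round(3)); return q
def reg(a,b,c,d):
    m=np.zeros(F.shape[:2],bool); m[a:b,c:d]=1; return m
H,S,V=[hsv[...,i].astype(int) for i in range(3)]
Z=P[...,2]
q=box("bar",reg(243,253,420,470)&(Z>.095)&(Z<.14))
rect=cv2.minAreaRect(q[:,:2].astype(np.float32)*1000);print(rect)
q=box("handle all",reg(212,255,415,470)&(Z>.095)&(Z<.14))
print(cv2.minAreaRect(q[:,:2].astype(np.float32)*1000), cv2.boxPoints(cv2.minAreaRect(q[:,:2].astype(np.float32)*1000)))
q=box("blue",reg(110,190,400,480)&(H>100)&(H<130)&(S>150)&(Z>.04))
print(cv2.minAreaRect(q[:,:2].astype(np.float32)*1000), cv2.boxPoints(cv2.minAreaRect(q[:,:2].astype(np.float32)*1000)))
q=box("redbin",reg(165,230,410,480)&((H<8)|(H>172))&(S>150)&(Z>.09))
print(cv2.boxPoints(cv2.minAreaRect(q[:,:2].astype(np.float32)*1000)))
m=reg(185,255,235,290)
q=box("mast hi",m&(Z>.14))
box("knob",m&(Z>.194)); 
box("blktop",m&(Z>.185)&(V<70))
pl=box("plate",m&(Z>.15)&(H<20)&(S>150)&reg(185,216,235,290))
pp=P[m&(Z>.15)&(H<20)&(S>150)]; v=np.linalg.svd(pl[:,:2]-pl[:,:2].mean(0),full_matrices=False)[2][0]; print("plate dir",v)
box("foot",m&(Z<.04)&(Z>.006)&(V<90))
for n,a in dict(purple=(120,190,215,270),pinkR=(130,190,290,345),pinkN=(275,340,245,300),rollN=(285,312,330,360),nut=(208,228,333,352)).items():
    box(n,reg(*a)&(Z>.012))
```

```text
bar 213 min [ 0.485 -0.275  0.112] max [ 0.503 -0.195  0.127] med [ 0.493 -0.236  0.12 ]
((494.3778381347656, -235.06918334960938), (80.3913345336914, 18.456689834594727), 89.56587982177734)
handle all 627 min [ 0.485 -0.281  0.095] max [ 0.576 -0.193  0.13 ] med [ 0.526 -0.236  0.12 ]
((531.2794189453125, -236.24420166015625), (87.20731353759766, 91.39521026611328), 88.73104095458984) [[ 484.62738 -278.82516]
 [ 576.0002  -280.84918]
 [ 577.93146 -193.66324]
 [ 486.55865 -191.63922]]
blue 366 min [ 0.665 -0.307  0.04 ] max [ 0.806 -0.176  0.059] med [ 0.759 -0.246  0.048]
((735.5361938476562, -241.77792358398438), (131.41604614257812, 140.07923889160156), 89.46210479736328) [[ 664.88275 -306.82553]
 [ 804.9559  -308.1406 ]
 [ 806.18964 -176.73032]
 [ 666.1165  -175.41525]]
redbin 449 min [ 0.552 -0.284  0.09 ] max [ 0.661 -0.193  0.127] med [ 0.596 -0.249  0.118]
[[ 551.2805  -281.0421 ]
 [ 660.9048  -284.23737]
 [ 663.4795  -195.90308]
 [ 553.8552  -192.70782]]
mast hi 343 min [0.513 0.163 0.14 ] max [0.604 0.213 0.205] med [0.534 0.184 0.19 ]
knob 104 min [0.515 0.166 0.194] max [0.547 0.194 0.205] med [0.53  0.18  0.199]
blktop 93 min [0.513 0.164 0.186] max [0.548 0.195 0.199] med [0.528 0.175 0.193]
plate 71 min [0.556 0.191 0.151] max [0.603 0.213 0.194] med [0.58  0.202 0.185]
plate dir [-0.9135569  -0.40671095]
foot 856 min [0.482 0.129 0.006] max [0.582 0.23  0.039] med [0.525 0.167 0.012]
purple 941 min [0.65  0.192 0.012] max [0.774 0.287 0.207] med [0.695 0.236 0.049]
pinkR 771 min [0.665 0.012 0.012] max [0.76  0.112 0.208] med [0.705 0.062 0.019]
pinkN 809 min [0.291 0.122 0.012] max [0.414 0.217 0.205] med [0.344 0.167 0.112]
rollN 443 min [ 0.347 -0.041  0.029] max [0.402 0.014 0.069] med [ 0.375 -0.014  0.061]
nut 93 min [ 0.553 -0.019  0.012] max [0.58  0.011 0.023] med [ 0.567 -0.004  0.016]
```

View pics/crop0.png

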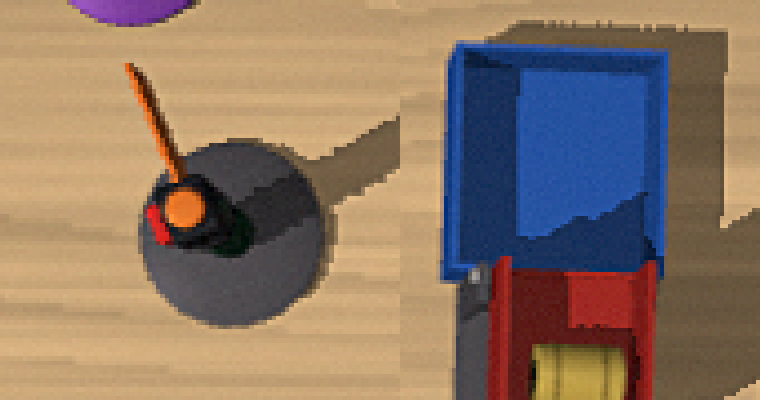

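The crop shows a dark grey foot, a green tube below the block, an orange knob at about (185,208) and the red button at (158,225): this is the real mast. Measured heights fit: bar top at 0.12–0.123, knob top at about 0.202, and tray to bar 242 mm as given. Next, the orientation needed.

Run:
```python
from h import *
st=robot.observe(); M=R.from_quat(st["tool_rot"]).as_matrix(); print(M.round(3))
z=M[:,2]; a=np.arctan2(z[1],z[0]); 
print("jaw yaw",a, "to x-axis(-1.4deg)",[(t-a+np.pi/2)%np.pi-np.pi/2 for t in(-.024,)], "then grip y", np.arctan2(.4067,.9136)+np.pi/2)
b=np.array([.493,-.236,.098]); print((b-st["ee_pos"])*100)
h=np.array([.658,.072]);
for t in np.arange(0,.8,.0785): print(t.round(3),(h+[-.165*np.cos(t)+.045*np.sin(t),.165*np.sin(t)+.045*np.cos(t)]).round(4))
```

```text
[[-0.001  0.948  0.319]
 [ 0.001  0.319 -0.948]
 [-1.    -0.    -0.001]]
jaw yaw -1.2460114430719245 to x-axis(-1.4deg) [np.float64(1.2220114430719242)] then grip y 1.9896196897265075
[ 28.57079459  37.96625102 -13.25441783]
0.0 [0.493 0.117]
0.078 [0.497  0.1298]
0.157 [0.5021 0.1422]
0.236 [0.5081 0.1543]
0.314 [0.515  0.1658]
0.392 [0.5228 0.1767]
0.471 [0.5314 0.187 ]
0.55 [0.5408 0.1965]
0.628 [0.5509 0.2054]
0.706 [0.5617 0.2133]
0.785 [0.5731 0.2205]
```

{"method": "step_arm", "body": {"deltas": [[[2.0,2.7,-0.2],[0,0,0.085],4.5],[[2.0,2.7,-0.2],[0,0,0.085],4.5],[[2.0,2.7,-0.2],[0,0,0.085],4.5],[[2.0,2.7,-0.2],[0,0,0.085],4.5],[[2.0,2.7,-0.2],[0,0,0.085],4.5],[[2.0,2.7,-0.2],[0,0,0.085],4.5],[[2.0,2.7,-0.2],[0,0,0.085],4.5],[[2.0,2.7,-0.2],[0,0,0.085],4.5],[[2.0,2.7,-0.2],[0,0,0.085],4.5],[[2.0,2.7,-0.2],[0,0,0.085],4.5],[[2.0,2.7,-0.2],[0,0,0.085],4.5],[[2.0,2.7,-0.2],[0,0,0.085],4.5]]}}

```text
clock: 1.1
ee_pos: [0.4479, -0.2904, 0.207]
tool_rot: [0.078, 0.703, -0.078, 0.703]
contact_force: [0.1, -1.9, -0.1]
gripper_width: 0.0449
```

{"method": "step_arm", "body": {"deltas": [[[1.2,1.4,0],[0,0,0.067],4.5],[[1.2,1.4,0],[0,0,0.067],4.5],[[1.2,1.4,0],[0,0,0.067],4.5],[[1,1.3,0],[0,0,0],4.5],[[0,0,0],[0,0,0],4.5],[[0,0,0],[0,0,0],4.5]]}}

```text
clock: 1.6
ee_pos: [0.4936, -0.2362, 0.207]
tool_rot: [0.008, 0.707, -0.008, 0.707]
contact_force: [-0.4, -0.4, -0.6]
gripper_width: 0.0452
```

Run:
```python
from h import *
F,P,st=shot("wrist","w1")
print(st["ee_pos"],st["qpos"].round(2),st["gripper_width"]); M=R.from_quat(st["tool_rot"]).as_matrix(); print(M.round(3))
z=P[...,2]; q=P[(z>.105)&(z<.13)&(P[...,0]<.52)&(P[...,0]>.46)&(abs(P[...,1]+.236)<.028)]
print(len(q),q.min(0),q.max(0),np.median(q,0))
```

```text
[ 0.49355759 -0.23623044  0.20696543] [ 0.72  0.17 -0.39  1.73  0.07  1.26  0.29] 0.04516310616878696
[[-0.001  0.023  1.   ]
 [ 0.     1.    -0.023]
 [-1.     0.    -0.001]]
1310 [ 0.48442821 -0.2639546   0.11531173] [ 0.49721248 -0.20802512  0.12373588] [ 0.49106999 -0.23505859  0.12103772]
```

View pics/w1.png

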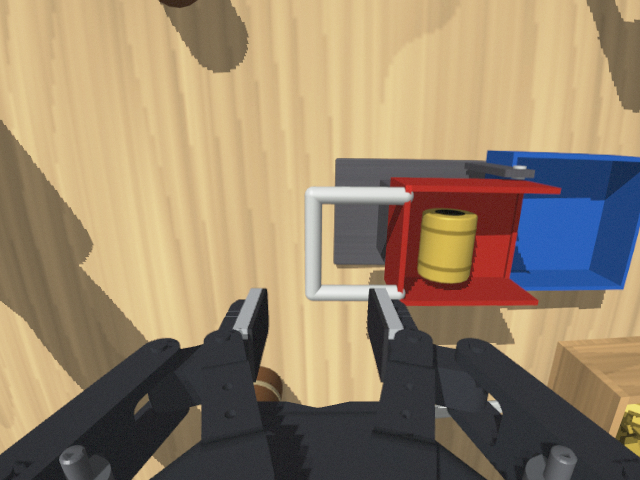

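The wrist view shows the bar at (315,245), between the fingers in x, with the sleeve at (447,245). The bar's centre is x=0.491 and its top z=0.123, both as expected. Now descend and grip.

{"method": "step_arm", "body": {"deltas": [[[-0.2,0,-2],[0,0,0],4.5],[[0,0,-2],[0,0,0],4.5],[[0,0,-2],[0,0,0],4.5],[[0,0,-2],[0,0,0],4.5],[[0,0,-1.5],[0,0,0],4.5],[[0,0,-1.4],[0,0,0],4.5],[[0,0,0],[0,0,0],4.5],[[0,0,0],[0,0,0],0.5],[[0,0,0],[0,0,0],0.5],[[0,0,0],[0,0,0],0.5],[[0,0,0],[0,0,0],0.5],[[0,0,0],[0,0,0],0.5]]}}

```text
clock: 2.65
ee_pos: [0.4903, -0.2377, 0.0995]
tool_rot: [0.009, 0.708, -0.01, 0.706]
contact_force: [-8.8, 0.8, 6.4]
gripper_width: 0.01
```

{"method": "step_arm", "body": {"deltas": [[[0,0,0],[0,0,0],0.5],[[0,0,0],[0,0,0],0.5],[[0,0,0],[0,0,0],0.5]]}}

```text
clock: 2.9
ee_pos: [0.4903, -0.2377, 0.0995]
tool_rot: [0.009, 0.708, -0.01, 0.706]
contact_force: [-8.3, 1.4, 7.4]
gripper_width: 0.0101
```

{"method": "step_arm", "body": {"deltas": [[[0.2,0,0.64],[0,0,0],0.5],[[0.2,0,0.64],[0,0,0],0.5],[[0.25,0,0.62],[0,0,0],0.5],[[0.25,0,0.62],[0,0,0],0.5],[[0.3,0,0.6],[0,0,0],0.5],[[0.3,0,0.6],[0,0,0],0.5],[[0.35,0,0.58],[0,0,0],0.5],[[0.35,0,0.58],[0,0,0],0.5]]}}

```text
clock: 3.57
ee_pos: [0.5108, -0.2382, 0.1476]
tool_rot: [0.009, 0.709, -0.01, 0.705]
contact_force: [-10.6, -3.0, 1.5]
gripper_width: 0.0098
```

Run:
```python
from h import *
F,P,st=shot("side","s1")
print(st["ee_pos"],st["contact_force"],st["torque"],R.from_quat(st["tool_rot"]).as_matrix().round(3))
cv2.imwrite("pics/s1c.png",cv2.resize(F[220:360,220:460,::-1],(720,420)))
```

```text
[ 0.51075653 -0.23824508  0.147581  ] [-10.64448315  -3.01739245   1.52038271] [-0.496505    2.64783845 -0.04766278] [[-0.005  0.027  1.   ]
 [-0.001  1.    -0.027]
 [-1.    -0.001 -0.005]]
```

View pics/s1c.png

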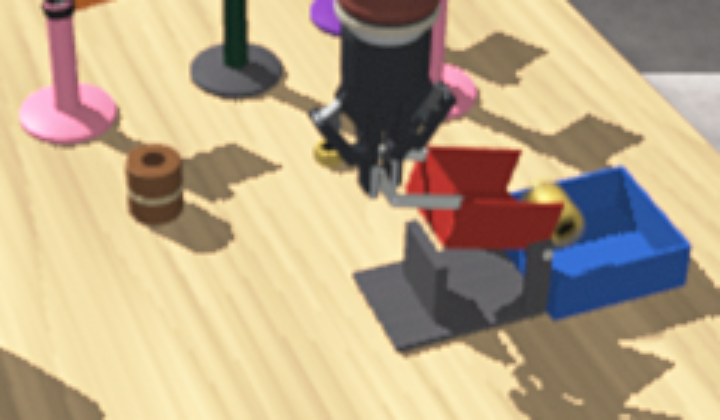

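The crop shows the bin tilted and the bar held at (380,185), with the sleeve resting against the lip at (550,210). Continuing to 45°.

{"method": "step_arm", "body": {"deltas": [[[0.39,0,0.55],[0,0,0],0.5],[[0.39,0,0.55],[0,0,0],0.5],[[0.43,0,0.52],[0,0,0],0.5],[[0.43,-0.05,0.52],[0,0,0],0.5],[[0.47,0,0.48],[0,0,0],0.5],[[0.47,0,0.48],[0,0,0],0.5],[[0.5,0,0.45],[0,0,0],0.5],[[0.5,-0.05,0.45],[0,0,0],0.5],[[0.54,0,0.4],[0,0,0],0.5],[[0.54,0,0.4],[0,0,0],0.5],[[0.57,0,0.36],[0,0,0],0.5],[[0.57,0,0.36],[0,0,0],0.5]]}}

```text
clock: 4.62
ee_pos: [0.5702, -0.24, 0.2058]
tool_rot: [0.009, 0.707, -0.011, 0.707]
contact_force: [-12.7, -2.5, 14.4]
gripper_width: 0.0098
```

{"method": "step_arm", "body": {"deltas": [[[0,0,0],[0,0,0],0.5],[[0,0,0],[0,0,0],0.5],[[0,0,0],[0,0,0],0.5],[[0,0,0],[0,0,0],0.5],[[0,0,0],[0,0,0],0.5],[[0,0,0],[0,0,0],0.5]]}}

```text
clock: 5.12
ee_pos: [0.5712, -0.2401, 0.2064]
tool_rot: [0.008, 0.706, -0.011, 0.708]
contact_force: [-10.8, -2.8, 18.3]
gripper_width: 0.0096
```

Run:
```python
from h import *
F,P,st=shot("side","s2")
print(st["ee_pos"],st["contact_force"],R.from_quat(st["tool_rot"]).as_matrix().round(3))
cv2.imwrite("pics/s2c.png",cv2.resize(F[220:360,220:460,::-1],(720,420)))
```

```text
[ 0.57124279 -0.24008469  0.2063619 ] [-10.76370951  -2.75574168  18.29689846] [[ 0.002  0.027  1.   ]
 [-0.004  1.    -0.027]
 [-1.    -0.004  0.002]]
```

View pics/s2c.png

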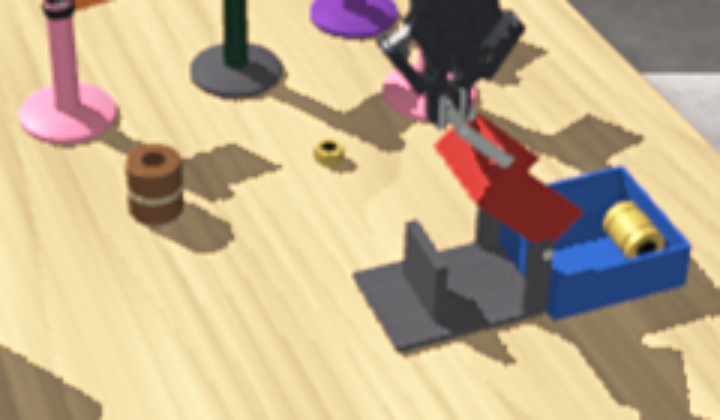

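The crop shows the bin at about 45° and the sleeve at (633,232), in the blue tray. Lowering the bin back along the same arc.

{"method": "step_arm", "body": {"deltas": [[[-0.57,0,-0.36],[0,0,0],0.5],[[-0.57,0,-0.36],[0,0,0],0.5],[[-0.54,0,-0.4],[0,0,0],0.5],[[-0.54,0,-0.4],[0,0,0],0.5],[[-0.5,0.05,-0.45],[0,0,0],0.5],[[-0.5,0,-0.45],[0,0,0],0.5],[[-0.47,0,-0.48],[0,0,0],0.5],[[-0.47,0,-0.48],[0,0,0],0.5],[[-0.43,0.05,-0.52],[0,0,0],0.5],[[-0.43,0,-0.52],[0,0,0],0.5],[[-0.39,0,-0.55],[0,0,0],0.5],[[-0.39,0,-0.55],[0,0,0],0.5]]}}

```text
clock: 6.17
ee_pos: [0.5125, -0.2383, 0.1492]
tool_rot: [0.009, 0.707, -0.01, 0.707]
contact_force: [-10.0, -1.4, 8.6]
gripper_width: 0.0095
```

{"method": "step_arm", "body": {"deltas": [[[-0.35,0,-0.58],[0,0,0],0.5],[[-0.35,0,-0.58],[0,0,0],0.5],[[-0.3,0,-0.6],[0,0,0],0.5],[[-0.3,0,-0.6],[0,0,0],0.5],[[-0.25,0,-0.62],[0,0,0],0.5],[[-0.25,0,-0.62],[0,0,0],0.5],[[-0.2,0,-0.64],[0,0,0],0.5],[[-0.2,0,-0.5],[0,0,0],0.5],[[0,0,0],[0,0,0],0.5],[[0,0,0],[0,0,0],0.5],[[0,0,0],[0,0,0],0.5]]}}

```text
clock: 7.08
ee_pos: [0.4908, -0.2376, 0.1003]
tool_rot: [0.009, 0.707, -0.009, 0.707]
contact_force: [-5.6, -1.9, 0.3]
gripper_width: 0.0099
```

{"method": "step_arm", "body": {"deltas": [[[0,0,-0.15],[0,0,0],0.5],[[0,0,-0.1],[0,0,0],0.5],[[0,0,-0.1],[0,0,0],0.5],[[0,0,0],[0,0,0],0.5],[[0,0,0],[0,0,0],0.5]]}}

```text
clock: 7.5
ee_pos: [0.4904, -0.2377, 0.0984]
tool_rot: [0.009, 0.708, -0.01, 0.706]
contact_force: [-15.3, 1.6, 17.5]
gripper_width: 0.0099
```

It's seated on the rest: the force rises when pushed. Releasing and rising.

{"method": "step_arm", "body": {"deltas": [[[0,0,0.1],[0,0,0],4.5],[[0,0,0],[0,0,0],4.5],[[0,0,0],[0,0,0],4.5],[[0,0,0],[0,0,0],4.5],[[0,0,0],[0,0,0],4.5],[[0,0,2],[0,0,0],4.5],[[0,0,2],[0,0,0],4.5],[[0,0,2],[0,0,0],4.5],[[0,0,3],[0,0,0],4.5],[[0,0,3],[0,0,0],4.5],[[0,0,3],[0,0,0],4.5],[[0,0,1],[0,0,0],4.5]]}}

```text
clock: 8.5
ee_pos: [0.4931, -0.2373, 0.2619]
tool_rot: [0.008, 0.705, -0.01, 0.709]
contact_force: [1.0, 0.1, 0.1]
gripper_width: 0.0453
```

Run:
```python
from h import *
F,P,st=shot("wrist","w2")
print(st["ee_pos"],st["contact_force"],st["gripper_width"])
z=P[...,2]; q=P[(z>.10)&(z<.14)&(P[...,0]<.497)&(P[...,0]>.46)&(abs(P[...,1]+.236)<.028)]
print(len(q),q.min(0),q.max(0),np.median(q,0))
b=R.from_rotvec([0,0,-1.128]);print(np.arctan2(*R.from_quat(st["tool_rot"]).as_matrix()[[1,0],2]))
```

```text
[ 0.49307235 -0.23733403  0.26193944] [0.95534754 0.07575536 0.10459701] 0.04525657487434856
879 [ 0.48466966 -0.2639885   0.11558276] [ 0.49699178 -0.20800378  0.12388813] [ 0.49105902 -0.23568956  0.12117261]
-0.024699636701482713
```

View pics/w2.png

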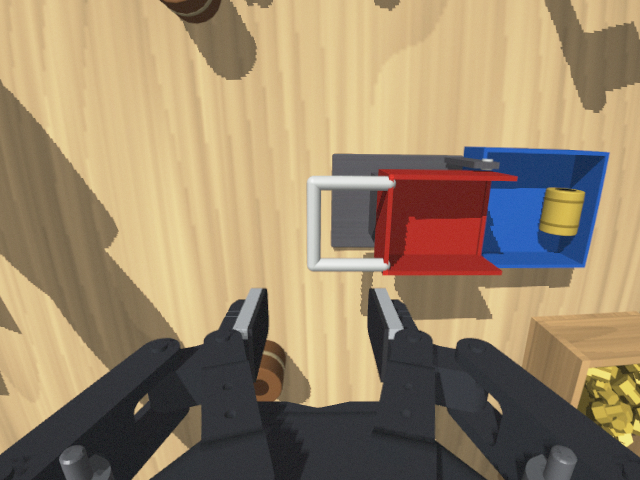

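The wrist view shows an empty, level bin (bar top 0.1239 m versus 0.1237 m before) and the sleeve in the tray at (562,212). On to the mast.

{"method": "step_arm", "body": {"deltas": [[[0.2,2.5,0.3],[0,0,-0.08],6],[[0.3,3,0.3],[0,0,-0.08],6],[[0.3,3,0.3],[0,0,-0.08],6],[[0.3,3,0.3],[0,0,-0.08],6],[[0.3,3,0.3],[0,0,-0.08],6],[[0.3,3,0],[0,0,-0.08],6],[[0.3,3,0],[0,0,-0.08],6],[[0.3,3,0],[0,0,-0.08],6],[[0.3,3,0],[0,0,-0.08],6],[[0.3,3,0],[0,0,-0.08],6],[[0.3,3,0],[0,0,-0.08],6],[[0.3,3,0],[0,0,-0.08],6]]}}

```text
clock: 9.55
ee_pos: [0.5261, 0.1195, 0.2713]
tool_rot: [0.335, 0.623, -0.336, 0.622]
contact_force: [1.3, -0.4, -0.5]
gripper_width: 0.06
```

{"method": "step_arm", "body": {"deltas": [[[0.2,2.3,0],[0,0,-0.08],6],[[0,2,0],[0,0,-0.086],6],[[0,2,0],[0,0,0],6],[[0,0,0],[0,0,0],6],[[0,0,0],[0,0,0],6]]}}

```text
clock: 9.97
ee_pos: [0.5278, 0.1823, 0.2712]
tool_rot: [0.384, 0.594, -0.384, 0.593]
contact_force: [-0.5, -0.2, -0.5]
gripper_width: 0.06
```

Run:
```python
from h import *
F,P,st=shot("wrist","w3")
M=R.from_quat(st["tool_rot"]).as_matrix(); print(st["ee_pos"],st["gripper_width"],st["qpos"].round(2)); print(M.round(3))
H=cv2.cvtColor(F,cv2.COLOR_RGB2HSV).astype(int); z=P[...,2]
near=(abs(P[...,0]-.53)<.09)&(abs(P[...,1]-.18)<.09)
org=(H[...,0]>5)&(H[...,0]<22)&(H[...,1]>150)&near
k=org&(z>.195)&(z<.21); q=P[k]; print("knob",len(q),q.min(0),q.max(0),np.median(q,0), cv2.minEnclosingCircle(q[:,:2].astype(np.float32)))
p=org&(z>.15)&(z<.197)&(np.hypot(P[...,0]-.53,P[...,1]-.18)>.028); q=P[p]
print("plate",len(q),q.min(0),q.max(0),np.linalg.svd(q[:,:2]-q[:,:2].mean(0),full_matrices=False)[2][0],q.mean(0))
r=((H[...,0]<5)|(H[...,0]>172))&(H[...,1]>150)&near&(z>.14); q=P[r]; print("button",len(q),q.min(0) if len(q) else 0,q.max(0) if len(q) else 0)
b=(z>.186)&(z<.197)&(H[...,2]<80)&(np.hypot(P[...,0]-.53,P[...,1]-.18)<.03); q=P[b]; print("block top",len(q)); print(cv2.minAreaRect(q[:,:2].astype(np.float32)*1000))
```

```text
[0.52783178 0.1822943  0.27124023] 0.06004978632648787 [ 0.18  0.19 -0.68  1.6   0.12  1.39 -1.65]
[[-0.001  0.912  0.41 ]
 [ 0.     0.41  -0.912]
 [-1.    -0.001 -0.001]]
knob 683 [0.52049043 0.17036287 0.19543758] [0.53979028 0.19012649 0.20324981] [0.5310417  0.18067184 0.20064537] ((0.530343770980835, 0.18026605248451233), 0.010020783171057701)
plate 373 [0.55543026 0.1903185  0.18713557] [0.60242405 0.21296317 0.19071991] [-0.91388948 -0.40596307] [0.57827781 0.20158204 0.18894977]
button 333 [0.51466316 0.18896289 0.15778951] [0.53697461 0.20139661 0.19258636]
block top 828
((530.6321411132812, 180.29197692871094), (29.05635643005371, 25.493061065673828), 23.4558162689209)
```

View pics/w3.png

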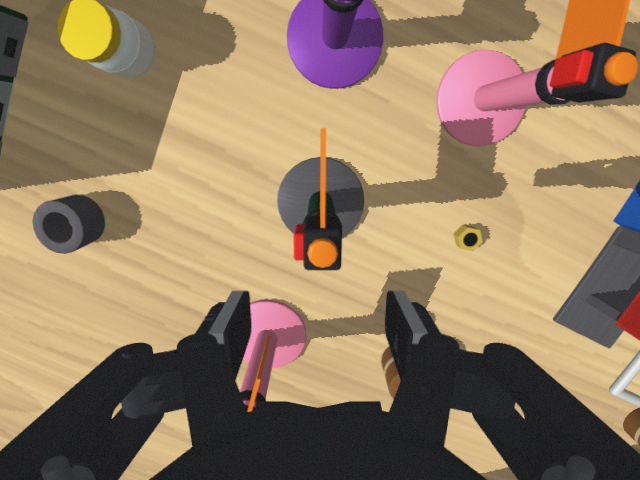

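The wrist view shows the green-tube mast's knob at (322,252), the button at (299,243) and the plate straight ahead. It lies between the fingers and is aligned within 0.5°. Block centre is (0.5305, 0.1803). Descend and squeeze.

{"method": "step_arm", "body": {"deltas": [[[0.25,-0.15,-1],[0,0,0],6],[[0,0,-2],[0,0,0],6],[[0,0,-2],[0,0,0],6],[[0,0,-2],[0,0,0],6],[[0,0,-2],[0,0,0],6],[[0,0,-1.5],[0,0,0],6],[[0,0,-1.3],[0,0,0],6],[[0,0,0],[0,0,0],6],[[0,0,0],[0,0,0],6]]}}

```text
clock: 10.77
ee_pos: [0.5308, 0.1787, 0.1536]
tool_rot: [0.385, 0.593, -0.385, 0.593]
contact_force: [0.9, -0.2, 0.4]
gripper_width: 0.0603
```

{"method": "step_arm", "body": {"deltas": [[[0,0,0],[0,0,0],1.5],[[0,0,0],[0,0,0],1.5],[[0,0,0],[0,0,0],1.5],[[0,0,0],[0,0,0],1.5],[[0,0,0],[0,0,0],1.5],[[0,0,0],[0,0,0],1.5],[[0,0,0],[0,0,0],1.5],[[0,0,0],[0,0,0],1.5]]}}

```text
clock: 11.43
ee_pos: [0.5311, 0.1811, 0.1558]
tool_rot: [0.386, 0.593, -0.384, 0.593]
contact_force: [-2.5, 2.9, 6.2]
gripper_width: 0.026
```

{"method": "step_arm", "body": {"deltas": [[[0,0,0.4],[0,0,0],1.5],[[0,0,0.4],[0,0,0],1.5],[[0,0,0.4],[0,0,0],1.5],[[0,0,0.4],[0,0,0],1.5],[[0,0,0.4],[0,0,0],1.5],[[0,0,0],[0,0,0],1.5]]}}

```text
clock: 11.93
ee_pos: [0.5312, 0.181, 0.1754]
tool_rot: [0.386, 0.593, -0.384, 0.593]
contact_force: [0.1, 6.3, -2.4]
gripper_width: 0.0256
```

The force is about the mast's weight, so it rises freely. Continue.

{"method": "step_arm", "body": {"deltas": [[[0,0,0.8],[0,0,0],1.5],[[0,0,0.8],[0,0,0],1.5],[[0,0,0.8],[0,0,0],1.5],[[0,0,0.8],[0,0,0],1.5],[[0,0,0.8],[0,0,0],1.5],[[0,0,0.8],[0,0,0],1.5],[[0,0,0.8],[0,0,0],1.5],[[0,0,0.8],[0,0,0],1.5],[[0,0,0.8],[0,0,0],1.5],[[0,0,0.8],[0,0,0],1.5],[[0,0,0.8],[0,0,0],1.5],[[0,0,0],[0,0,0],1.5]]}}

```text
clock: 12.93
ee_pos: [0.5311, 0.181, 0.2639]
tool_rot: [0.386, 0.593, -0.384, 0.594]
contact_force: [0.6, 6.1, -2.7]
gripper_width: 0.0259
```

{"method": "step_arm", "body": {"deltas": [[[0,0,0.3],[0,0,0],1.5],[[0,0,0.3],[0,0,0],1.5],[[0,0,0.3],[0,0,0],1.5],[[0,0,0.2],[0,0,0],1.5],[[0,0,0],[0,0,0],1.5],[[0,0,0],[0,0,0],1.5]]}}

```text
clock: 13.43
ee_pos: [0.5311, 0.181, 0.2734]
tool_rot: [0.385, 0.594, -0.384, 0.593]
contact_force: [2.4, 7.7, -2.1]
gripper_width: 0.0256
```

{"method": "step_arm", "body": {"deltas": [[[0,0,0.2],[0,0,0],1.5],[[0,0,0.2],[0,0,0],1.5],[[0,0,0.1],[0,0,0],1.5],[[0,0,0],[0,0,0],1.5],[[0,0,0],[0,0,0],1.5]]}}

```text
clock: 13.85
ee_pos: [0.531, 0.181, 0.276]
tool_rot: [0.385, 0.594, -0.384, 0.593]
contact_force: [9.2, 10.8, -19.3]
gripper_width: 0.0254
```

That's the second stop: travel 0.120 m and the force jumps to 19 N. A final check with the cameras.

Run:
```python
from h import *
F,P,st=shot("side","s9"); print(st["ee_pos"],st["contact_force"],st["gripper_width"])
Ft,Pt,st=shot("top","t9"); d=np.load("pics/top0.npz")
Fw,Pw,st=shot("wrist","w9"); z=Pw[...,2]
H=cv2.cvtColor(Fw,cv2.COLOR_RGB2HSV).astype(int)
o=(H[...,0]>5)&(H[...,0]<22)&(H[...,1]>150)&(np.hypot(Pw[...,0]-.5305,Pw[...,1]-.1803)<.015)&(z>.2)
print("knob z",np.percentile(z[o],[5,50,95]) if o.sum() else None)
c=np.hstack([cv2.resize(F[150:330,240:460],(440,360)),cv2.resize(Ft,(480,360))[:,:360]])
cv2.imwrite("pics/fin.png",c[...,::-1])
print(robot.observe()["ee_pos"])
```

```text
[0.53100755 0.18098849 0.27597934] [  9.16981327  10.75376265 -19.27779671] 0.025353066833568656
knob z [0.31622908 0.32048379 0.32162484]
[0.53100406 0.18101673 0.27598748]
```

View pics/fin.png

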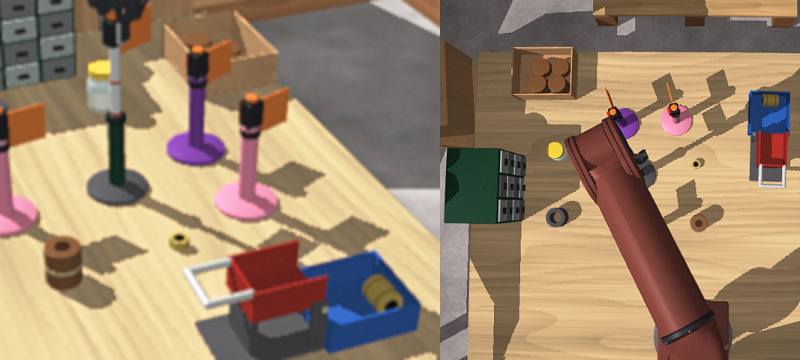

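The mast is extended and held at the left view's (115,60). Knob top is 0.3206–0.3216 m, against 0.202 + 0.12 expected. The bin is level, the sleeve is in the tray at (383,293), and the other things look unmoved. Handing in.

```bash
python3 -c "
from rig import robot
print(robot.hand_in()); s=robot.observe(); print(s['clock'],s['ee_pos'],s['gripper_width'])"
```

```text
the job is handed in; nothing more can be done
None
the job is handed in; nothing more can be done
```

I tipped the bin to about 45° by its bar, and the sleeve rolled into the blue tray. I then set the bin back level and let go. After that I squeezed the button on the green-tube mast's grip and pulled the mast past the first stop to the second. I handed in at about 14 s, still holding it there with the button squeezed.

**Last checks:**
- **Bin:** the bar's top reads 0.1239 m, against 0.1237 m before the lift, so the bin is level.
- **Sleeve:** it shows in the tray in both the side and top views.
- **Mast:** the tool rose 0.120 m from the grasp, and the pull then jumped to about 19 N against the stop. The knob's top is at about 0.321 m, where about 0.322 m was expected.
- **Button:** the grip width is steady at 25.4 mm, and the mast moved freely, so the button is in. The fully pressed width should be 27 mm; the gripper also read about 2 mm narrow on the 12 mm bar.
- **Other things:** those in view looked unmoved in the pictures, but I didn't measure them again. The wrench and the second brown roll were outside the last picture.

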